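# Roll the steel sleeve up the ramp and hold it at its stop

## Robot

A 6-joint arm with a two-finger parallel gripper is mounted at the origin on a cart in front of the work surface, level with it; the furniture and walls round the work are solid. World frame = base frame: x ahead of the robot, y to its left, z up, the work surface at z = 0. Lengths are in m, angles in rad, forces in N, time in s.
With the tool pointing down it reaches from about 0.25 to 0.775 m from the base axis. Payload 8.9 kg.
Tool frame: the origin (TCP) lies on the centre line of the jaws, within the pads' length; the fingertips stand 11 mm ahead of it and the grasp point (between the pads) lies 8 mm behind it; z points along the fingers, x is the direction in which the jaws open and shut, and the axes are right-handed (so a half turn about z gives the same grasp; the last joint's range is limited). The gripper opens to 85 mm and grips with 20 to 120 N. Pads are 22 mm wide; open, the fingers measure 114 mm over their backs; the gripper's body (76 mm by 85 mm) begins 54 mm behind the grasp point. The pads swing forward as they close: fully open they stand 13 mm farther back than shut.
Start: joints at [1.104, 0.291, -0.153, 1.127, 0, 1.431], TCP at [0.169, 0.497, 0.242] pointing down, gripper open.
Joint ranges: [-2.52, 2.52], [-0.91, 1.74], [-1.3, 1.37], [-1.96, 2.02], [-1.52, 1.47], [-3.14, 3.14]. Speed limits (rad/s): [2.22, 2.22, 2.79, 3.14, 3.14, 3.14].

## Interface

Orientations are given as a unit quaternion [w, x, y, z].
In Python, from rig import robot gives the robot as it stands.
- The arm moves only by the tool send_rows, never from a script. Its argument "series" is a list of rows, each a list of 3 entries, a list of its own where there are three numbers: the finger opening in m, from 0 to 0.0854, then the shift along the tool's x, y, z in m, then the turn, a rotation vector about the tool's x, y, z in rad. A call has 1 to 20 rows; each row is the pose to reach, as a shift and turn from the pose commanded when the call began, along the tool's axes at that moment; what a row does not reach only later rows make up. A row lasts 1/8 s, in which the tool goes at most 62.5 mm and 10.7 degrees, less where a joint would pass 70% of its speed; a pose out of reach is approached as far as the arm can. A call with a gripper value outside its range is refused whole. The fingers move at their own pace and stop on an object; "squeeze" is the grip in N (left out, the last holds). Time passes only in rows, so rows that repeat a pose let the fingers close. It gives the time, the measured TCP pose, the force and the opening at its end, in the units of the state.
- robot.sense(): the state, without advancing time (a new reading comes with each control period).
- robot.get_image(name): name is "side" or "top" or "wrist"; returns (picture, depth): 384x512x3 uint8, red, green, blue; 384x512 float32, m along the optical axis (not along the pixel's ray), 0 where there is no reading.
- robot.camera_params(name): a dict with "fov_y" (degrees; the focal length in pixels is half the picture's height over the tangent of half this angle, whatever the lens; pixels are square), "cx", "cy" (the principal point, pixels), "k1" (the pictures are not rectified: a ray, as slopes to the right and down, at radius r is drawn at 1 + k1 r^2 times it, then the intrinsics apply), "rvec" (rotation vector, rad) and "tvec" (3), from world to camera coordinates, as OpenCV has them; the wrist camera has in their place "hand_eye" (4x4, takes a point from camera to tool coordinates, whose origin is the TCP and whose axes are the tool frame's). Camera axes: x right, y down, z forward; pixel columns grow to the right and rows downward; lengths in m; the calibration is good to about 2 mm. A picture is of the moment at which its call begins: read the wrist's pose just before it. camera_params takes no time and is no camera call.
- robot.finish_job(): hands the job in, once; it reports no verdict.
Trained networks look in the newest picture that a camera, given by its name, has taken for a name from the list of things; names that differ only in an ending like _2 or _b are one class to them, and where a whole thing is asked for, a point or a joint stands for the part that bears it (a point fixed in the world has none). Each returns a list of dicts, best first, with "confidence" (0 to 1); they miss things now and then, are a little off and sometimes report something else, mostly with a low value. They report only what shows in the picture. A call takes as long as a camera call. They do not tell look-alikes from the thing itself.
- robot.spot_in(camera, query): "bbox" ([left, top, right, bottom] in pixels, round what is visible of it).
- robot.regions_of(camera, query): "pixels" (384x512 bool, what is visible of it) and "bbox" ([left, top, right, bottom] in pixels, round what is visible of it).
- robot.spot_point(camera, query): "location" ([column, row] in pixels: a listed point, or the origin of a listed thing).
The state is a dict: "time_s": time; "q": joint angles; "qd": joint speeds; "joint_efforts": joint torques, N m; "ee_pos": TCP position; "tool_rot": TCP orientation; "force": force on the tool from outside, world axes, zero at the start; "moment": the same for the moment, N m; "opening": opening from 0.0 (shut) to 1.0 (fully open).
Only numpy, scipy, OpenCV 4.12 (cv2) and the standard library are available. Lean on these libraries where they do the work, as an engineer would, in place of code of your own. Each camera call takes 0.05 s, during which the arm holds its last target.

## Task

With the fingertips, push the steel sleeve that rests near the low end of the small ramp all the way up until it lies against the padded stop block, and hold it there gently: the program finishes with the fingers still pressing it lightly against the stop, never ramming it. Only push it, do not pick it up off the ramp, and do not let it roll back down over the thin rest bar it starts on. Leave the small rod and the V anvil beside the ramp, and the brass weight in the tray, where they stand.

Things in the scene. Friction and masses are not known exactly. Their poses are not given: they have to be found in the camera images.
- roller: Plain ground steel sleeve, 40 mm outside diameter, 60 mm long, 0.28 to 0.52 kg, lying across the ramp between its side rails, free to roll and slippery (friction about 0.3). Origin at its centre, on its axis, 20 mm off the deck. Its y axis runs along the sleeve; x and z turn as it rolls.
- deck: Sloping aluminium deck of the ramp, fixed, 199 x 84 mm, tilted 8 degrees. Origin on its upper surface, midway between the rails, under the sleeve's start place, 20 mm above the bench. x runs up the slope, y across it, z square up out of the deck. It runs from x = -50 mm (low end, open) to +149 mm. Side rails stand 9 mm above the deck, inner faces at y = +-32.5 mm, outer faces +-40.5 mm.
- rest_bar (a point): Middle of the thin steel bar across the deck on which the sleeve rests at the start, 9 mm downhill of the deck's origin. It stands only 2 mm proud: it holds the sleeve while at rest, but a sleeve that runs back jumps over it.
- stop_face (a point): Point on the padded face of the stop block across the high end, 135 mm up the slope from the deck's origin and 20 mm off the deck. The block's top is 24 mm above the deck. A sleeve that touches the stop has its centre 20 mm before this point, 115 mm up from its start. Nothing but the push keeps it there.
- ramp: Dark steel base plate of the same ramp, 198 x 84 x 4 mm, fixed to the bench. Origin on the bench top under its middle, x points level in the uphill direction, z up. The top of the stop block is about 64 mm above the bench.
- rod_sample: Turned steel rod sample, 18 mm diameter, 42 mm high, standing loose on the bench on the right-hand side of the ramp (looking uphill), nearer its low end. Origin at the centre of its underside. To be left alone.
- v_anvil: Black V-shaped anvil, 41 x 41 x 47 mm, standing loose on the bench beside the upper half of the ramp, on its right-hand side (looking uphill). Origin at the centre of its underside. To be left alone.
- weight_1: Brass check weight with a knob, 30 mm diameter, 26 mm high, standing loose in the flat grey tray to the left of the ramp. Origin at the centre of its underside. To be left alone.
Not all that is in view belongs to the job. Leave any brown or turquoise look-alike of the roller alone.

How it is judged:
By the outcome, as a careful person would: the job done as asked, in the order asked, and still so for the second after the job is handed in, while the arm keeps its last pose, push and grip.
It also fails if it takes over 34 s, if anything falls off the work surface, if the arm or the gripper's body presses on something with over 40 N, if the wrist force passes 120 N, or if a joint passes its speed limit or range.

## Working session

There is one attempt and no reset: what is moved stays moved. The work goes in short steps, Python scripts to look and compute and a tool call to move; the robot and the scene stay as the last step left them, time stands still between calls to the robot, and variables do not carry over. Pictures are saved under pics/ and viewed, and the job is handed in when it is done.

Besides the shell and the picture viewer there is one more tool, called after "Request:" as name(argument=value, ...) on one line, values as JSON. send_rows: Moves the arm, as the interface text tells. Its arguments: {"type":"object","properties":{"series":{"type":"array","items":{"type":"array"}},"squeeze":{"type":"number"}},"required":["series"]}

```bash
mkdir -p pics; ls; python3 - <<'E'
from rig import robot
import cv2
s=robot.sense(); print(s)
for n in("side","top","wrist"):
    im,d=robot.get_image(n); cv2.imwrite(f"pics/{n}0.png",im[:,:,::-1]); print(n,robot.camera_params(n))
E
```

```text
pics
{'time_s': 0.0, 'q': array([ 1.10368107e+00,  2.91292255e-01, -1.54116382e-01,  1.12669975e+00,
        1.66033826e-05,  1.43148449e+00]), 'qd': array([ 0.00158151, -0.00103753, -0.00041644, -0.00095617,  0.00072061,
       -0.000532  ]), 'joint_efforts': array([ 2.89188756e-03, -5.37149870e+01,  3.31365895e+01,  1.58655160e-02,
       -1.80485983e-05, -2.21917162e-05]), 'ee_pos': array([0.16883785, 0.49666764, 0.24172979]), 'tool_rot': array([ 2.96856285e-04,  8.13007882e-01,  5.82252311e-01, -5.85081629e-04]), 'force': array([-0.44434468,  0.41492941,  0.86987109]), 'moment': array([-0.01490724, -0.02143473, -0.01389282]), 'opening': 0.9981624843232597}
side {'fov_y': 48.366006650732174, 'cx': 255.82358130524995, 'cy': 195.03643386925495, 'k1': -0.13783283008129293, 'rvec': array([ 2.05852619, -0.45339538,  0.27043595]), 'tvec': array([-0.59180794,  0.01623277,  0.96122879])}
top {'fov_y': 49.30818198534402, 'cx': 257.71032017813053, 'cy': 193.89470736259773, 'k1': -0.010995976829439655, 'rvec': array([ 2.15458347, -2.15711917,  0.14456491]), 'tvec': array([-0.32549345,  0.5119902 ,  0.86876526])}
wrist {'fov_y': 67.4459405802707, 'cx': 258.6304662550427, 'cy': 194.41608963064317, 'k1': -0.07182808905781068, 'hand_eye': array([[ 9.99999709e-01,  3.44428044e-04, -6.80914021e-04,
        -4.03054508e-05],
       [-1.07772858e-04,  9.47141037e-01,  3.20817461e-01,
        -8.29796546e-02],
       [ 7.55420143e-04, -3.20817295e-01,  9.47140799e-01,
        -1.30933231e-01],
       [ 0.00000000e+00,  0.00000000e+00,  0.00000000e+00,
         1.00000000e+00]])}
```

View pics/side0.png

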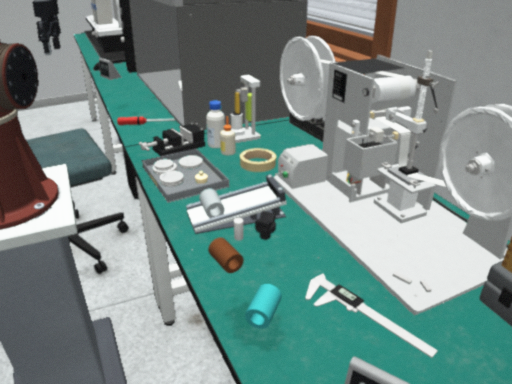

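View pics/top0.png

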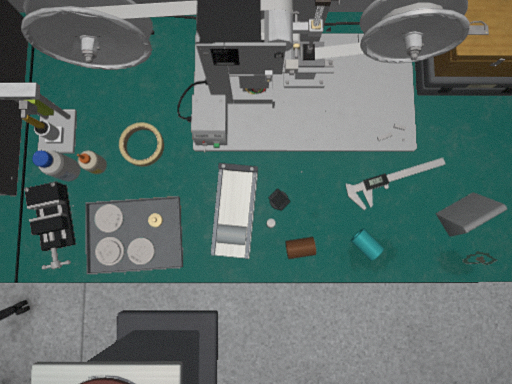

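View pics/wrist0.png

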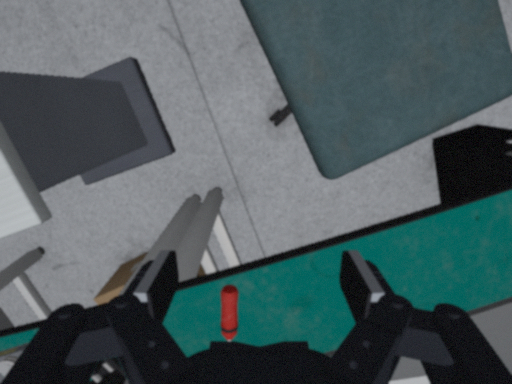

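The sleeve is at about (232,235) in the top view, with the stop at (238,168). Uphill points away from the robot. The brown (300,247) and turquoise (367,244) look-alikes are on the bench. Next I measure the ramp.

```bash
cat > h.py <<'E'
import numpy as np,cv2
from scipy.spatial.transform import Rotation as R
def K(p):
    f=192/np.tan(np.radians(p['fov_y']/2)); return np.array([[f,0,p['cx']],[0,f,p['cy']],[0,0,1]])
def ext(p,s=None):
    if 'rvec' in p:
        Rm=R.from_rotvec(p['rvec']).as_matrix(); return Rm.T,-Rm.T@p['tvec']  # cam->world
    q=s['tool_rot']; Rt=R.from_quat([q[1],q[2],q[3],q[0]]).as_matrix(); H=p['hand_eye']
    return Rt@H[:3,:3], Rt@H[:3,3]+s['ee_pos']
def rays(p,uv):
    uv=np.asarray(uv,float).reshape(-1,1,2)
    n=cv2.undistortPoints(uv,K(p),np.array([p['k1'],0,0,0.]),).reshape(-1,2)
    return np.c_[n,np.ones(len(n))]
def pts(p,uv,z,s=None):
    A,t=ext(p,s); return (rays(p,uv)*np.asarray(z)[:,None])@A.T+t
def onz(p,uv,h,s=None):
    A,t=ext(p,s); d=rays(p,uv)@A.T; return t+d*((h-t[2])/d[:,2])[:,None]
def proj(p,X,s=None):
    A,t=ext(p,s); c=(np.asarray(X).reshape(-1,3)-t)@A; 
    return cv2.projectPoints(c,np.zeros(3),np.zeros(3),K(p),np.array([p['k1'],0,0,0.]))[0].reshape(-1,2)
E
cat > a.py <<'E'
from rig import robot
from h import *
for n in("top","side"):
    p=robot.camera_params(n); im,d=robot.get_image(n)
    for q in("roller","deck","ramp","rod_sample","v_anvil"):
        for r in robot.regions_of(n,q)[:2]:
            m=r['pixels']&(d>0); v,u=np.nonzero(m)
            if len(u)<5: continue
            X=pts(p,np.c_[u,v],d[v,u])
            print(n,q,round(r['confidence'],2),r['bbox'],len(u),'med',np.median(X,0).round(4),'lo',np.percentile(X,2,axis=0).round(3),'hi',np.percentile(X,98,axis=0).round(3))
    for q in("deck","roller","rest_bar","stop_face","ramp"):
        for r in robot.spot_point(n,q)[:1]:
            h={'deck':.02,'roller':.04,'rest_bar':.0195,'stop_face':.0585,'ramp':0}[q]
            print(n,q,r,onz(p,[r['location']],h).round(4))
    np.save(n+'d.npy',d)
    v,u=np.mgrid[0:384,0:512]
E
python3 a.py
```

```text
top roller 0.75 [216.6, 222.9, 246.5, 247.9] 553 med [ 0.4246 -0.2702  0.0562] lo [ 0.406 -0.299  0.041] hi [ 0.444 -0.241  0.061]
top roller 0.68 [351.6, 229.9, 384.6, 263.2] 556 med [ 0.402  -0.5576  0.0361] lo [ 0.374 -0.586  0.007] hi [ 0.432 -0.531  0.042]
top deck 0.79 [209.8, 163.9, 257.4, 261.3] 3021 med [ 0.4945 -0.2762  0.0304] lo [ 0.383 -0.318  0.012] hi [ 0.569 -0.23   0.064]
top ramp 0.92 [211.6, 163.2, 256.5, 254.1] 2984 med [ 0.4944 -0.2755  0.0304] lo [ 0.383 -0.318  0.012] hi [ 0.569 -0.231  0.064]
top ramp 0.33 [267.7, 223.0, 275.7, 225.3] 33 med [ 0.4485 -0.3521  0.042 ] lo [ 0.444 -0.358  0.039] hi [ 0.455 -0.348  0.044]
top v_anvil 0.85 [268.9, 188.4, 289.2, 215.3] 344 med [ 0.4996 -0.3695  0.0414] lo [ 0.48  -0.391 -0.002] hi [ 0.525 -0.35   0.049]
top v_anvil 0.73 [212.0, 162.1, 256.7, 258.7] 3035 med [ 0.4925 -0.2768  0.0303] lo [ 0.383 -0.318  0.012] hi [ 0.568 -0.23   0.064]
top deck {'location': [231.5, 230.3], 'confidence': 0.57} [[ 0.4339 -0.2692  0.02  ]]
top roller {'location': [365.2, 244.6], 'confidence': 0.93} [[ 0.4025 -0.5531  0.04  ]]
top rest_ba
[... 923 characters left out ...]
ample 0.6 [237.3, 218.5, 243.5, 238.2] 174 med [ 0.4459 -0.3603  0.0262] lo [ 0.44  -0.365  0.004] hi [ 0.455 -0.35   0.042]
side v_anvil 0.83 [255.0, 210.8, 273.8, 237.7] 448 med [ 0.4959 -0.38    0.0374] lo [ 0.476 -0.395  0.003] hi [ 0.519 -0.311  0.048]
side deck {'location': [211.5, 216.0], 'confidence': 0.87} [[ 0.418  -0.2867  0.02  ]]
side roller {'location': [212.7, 204.3], 'confidence': 0.97} [[ 0.4258 -0.2753  0.04  ]]
side rest_bar {'location': [207.4, 211.7], 'confidence': 0.76} [[ 0.4161 -0.2668  0.0195]]
side stop_face {'location': [268.9, 186.1], 'confidence': 0.88} [[ 0.5512 -0.2834  0.0585]]
side ramp {'location': [235.6, 220.0], 'confidence': 0.64} [[ 0.469 -0.293  0.   ]]
```

```bash
python3 - <<'E'
import cv2
a=cv2.imread('pics/top0.png')[150:275,180:310]; cv2.imwrite('pics/topz.png',cv2.resize(a,None,fx=4.6,fy=4.6,interpolation=2))
a=cv2.imread('pics/side0.png')[165:250,180:300]; cv2.imwrite('pics/sidez.png',cv2.resize(a,None,fx=6,fy=6,interpolation=2))
E
```

```text
(no output)
```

View pics/topz.png

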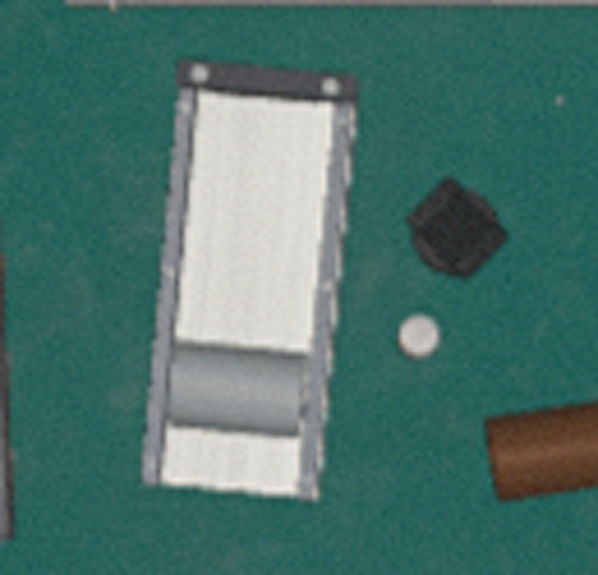

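View pics/sidez.png

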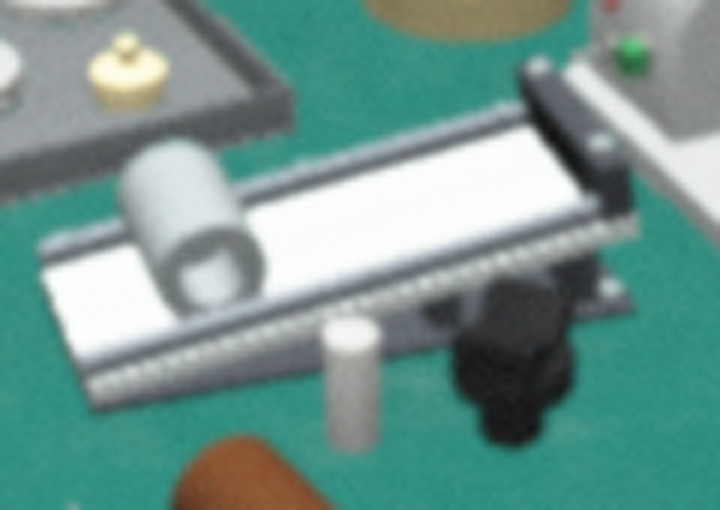

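Both views put the true sleeve at about (0.425, -0.27). The 0.9x-confidence hits at other places are the look-alikes. Next I fit the ramp pose to the depth.

```bash
cat > fit.py <<'E'
from rig import robot
from h import *
from scipy.optimize import least_squares
c8,s8=np.cos(np.radians(8)),np.sin(np.radians(8))
def frame(x,y,yaw,dz=0):
    cy,sy=np.cos(yaw),np.sin(yaw)
    ux=np.array([cy*c8,sy*c8,s8]); uy=np.array([-sy,cy,0]); uz=np.cross(ux,uy)
    return np.c_[ux,uy,uz],np.array([x,y,.02+dz])
P=[]
for n in("top","side"):
    p=robot.camera_params(n); d=np.load(n+'d.npy'); v,u=np.mgrid[0:384,0:512]; v=v.ravel();u=u.ravel(); z=d.ravel()
    X=pts(p,np.c_[u,v],z); k=(z>0)&(X[:,0]>.33)&(X[:,0]<.62)&(X[:,1]>-.36)&(X[:,1]<-.19)&(X[:,2]>.008)&(X[:,2]<.09); P.append(X[k])
# height map: use footprint minAreaRect on above-.008 connected + plane from deck interior
for n,X in zip(("top","side","both"),P+[np.vstack(P)]):
    # restrict to points near deck plane of initial guess
    Rm,t=frame(.424,-.272,np.radians(-6)); L=(X-t)@Rm
    k=(abs(L[:,1])<.055)&(L[:,2]>-.008)&(L[:,2]<.05)&(L[:,0]>-.06)&(L[:,0]<.165)
    Y=X[k]; L=L[k]
    dk=(abs(L[:,1])<.025)&(L[:,0]>.04)&(L[:,0]<.12)
    A=np.c_[Y[dk][:,:2],np.ones(dk.sum())]; co=np.linalg.lstsq(A,Y[dk][:,2],rcond=None)[0]
    print(n,len(Y),'slope',np.degrees(np.arctan(np.hypot(*co[:2]))),'uphill',np.degrees(np.arctan2(co[1],co[0])),'z at .424,-.272',co@[.424,-.272,1])
    r=cv2.minAreaRect(Y[:,:2].astype(np.float32)*1000); print('rect',r)
# template fit: z-surface model, top view only, rendered residual (truncated)
X=np.vstack(P)
def sd(L,roll):
    x,y,z=L.T
    def box(lo,hi):
        c=(np.array(lo)+hi)/2; h=(np.array(hi)-lo)/2; q=abs(L-c)-h
        return np.linalg.norm(np.maximum(q,0),axis=1)+np.minimum(q.max(1),0)
    ds=[box([-.05,-.0405,-.006],[.149,.0405,0]),box([-.05,.0325,-.006],[.149,.0405,.009]),box([-.05,-.0405,-.006],[.149,-.0325,.009]),box([.135,-.0405,0],[.149,.0405,.024])]
    q=np.c_[np.hypot(x-roll[0],z-.02)-.02,abs(y-roll[1])-.03]
    ds.append(np.linalg.norm(np.maximum(q,0),axis=1)+np.minimum(q.max(1),0))
    return np.min(np.abs(ds),0)
for n,X in zip(("top","side","both"),P+[np.vstack(P)]):
    Rm,t=frame(.424,-.272,np.radians(-6)); L=(X-t)@Rm
    Y=X[(abs(L[:,1])<.052)&(L[:,2]>-.007)&(L[:,0]>-.06)&(L[:,0]<.165)]
    def res(a):
        Rm,t=frame(*a[:4]); return sd((Y-t)@Rm,a[4:])
    r=least_squares(res,[.424,-.272,np.radians(-6),0,0,0],loss='soft_l1',f_scale=.002,x_scale=[.01,.01,.05,.01,.01,.01])
    print(n,r.x[:2].round(4),'yaw',np.degrees(r.x[2]).round(2),'dz,rollx,rolly',r.x[3:].round(4),'med',np.median(res(r.x)).round(4))
E
python3 fit.py
```

```text
top 3573 slope 8.006719661253836 uphill -4.7168544733714945 z at .424,-.272 0.01889615773637065
rect ((476.5130615234375, -273.6771545410156), (84.20266723632812, 195.2322998046875), 84.36815643310547)
side 2773 slope 7.890015655988261 uphill -8.728725614047987 z at .424,-.272 0.019312310867883577
rect ((475.70709228515625, -277.3977966308594), (86.06707000732422, 195.95323181152344), 84.54794311523438)
both 6346 slope 7.964527964505158 uphill -5.481599870231049 z at .424,-.272 0.019024573672574527
rect ((475.9223937988281, -275.9935302734375), (88.85452270507812, 195.95542907714844), 84.4233169555664)
top [ 0.4286 -0.2691] yaw -5.73 dz,rollx,rolly [-0.0004 -0.0001 -0.0011] med 0.0009
side [ 0.427  -0.2708] yaw -5.88 dz,rollx,rolly [-0.0001 -0.0008  0.0002] med 0.0007
both [ 0.4275 -0.2704] yaw -5.83 dz,rollx,rolly [-0.0003  0.0001 -0.0002] med 0.0009
```

```bash
cat >> h.py <<'E'
c8,s8=np.cos(np.radians(8)),np.sin(np.radians(8))
def deck():
    a=np.radians(-5.83); cy,sy=np.cos(a),np.sin(a)
    ux=np.array([cy*c8,sy*c8,s8]); uy=np.array([-sy,cy,0]); return np.c_[ux,uy,np.cross(ux,uy)],np.array([.4275,-.2704,.0197])
def where(s):
    D,o=deck(); q=s['tool_rot']; T=R.from_quat([q[1],q[2],q[3],q[0]])
    G=R.from_matrix(np.c_[D[:,1],D[:,0],-D[:,2]])
    return D.T@(s['ee_pos']-o), T, (T.inv()*G).as_rotvec()
E
python3 - <<'E'
from rig import robot
from h import *
s=robot.sense(); D,o=deck(); l,T,rv=where(s); print(s['time_s'],'turn to goal',rv)
for t in([.36,.12,.24],o+D@[-.06,0,.12],o+D@[-.052,0,.06]): print(np.round(t,3),T.inv().apply(t-s['ee_pos']).round(4))
E
```

```text
1.25 turn to goal [-0.13904359  0.01576222 -0.22566502]
[0.36 0.12 0.24] [-0.2955  0.3022  0.0023]
[ 0.352 -0.263  0.13 ] [-0.6604  0.4176  0.1121]
[ 0.368 -0.264  0.072] [-0.6568  0.4335  0.1704]
```

Request:
send_rows(series=[[0.02,[-0.04,0.04,0],[0,0,0]],[0.02,[-0.08,0.08,0],[0,0,-0.03]],[0.02,[-0.12,0.12,0],[0,0,-0.06]],[0.02,[-0.16,0.16,0],[0,0,-0.09]],[0.02,[-0.2,0.2,0],[-0.02,0,-0.12]],[0.02,[-0.24,0.24,0],[-0.04,0,-0.15]],[0.02,[-0.28,0.28,0],[-0.06,0,-0.18]],[0.02,[-0.32,0.31,0],[-0.08,0.01,-0.2]],[0.02,[-0.36,0.325,0],[-0.1,0.01,-0.226]],[0.02,[-0.4,0.335,0.01],[-0.12,0.016,-0.226]],[0.02,[-0.44,0.35,0.02],[-0.139,0.016,-0.226]],[0.02,[-0.48,0.36,0.03],[-0.139,0.016,-0.226]],[0.02,[-0.52,0.375,0.05],[-0.139,0.016,-0.226]],[0.02,[-0.56,0.39,0.07],[-0.139,0.016,-0.226]],[0.02,[-0.6,0.4,0.09],[-0.139,0.016,-0.226]],[0.02,[-0.63,0.41,0.1],[-0.139,0.016,-0.226]],[0.02,[-0.66,0.418,0.112],[-0.139,0.016,-0.226]],[0.02,[-0.66,0.418,0.112],[-0.139,0.016,-0.226]],[0.02,[-0.66,0.418,0.112],[-0.139,0.016,-0.226]]])

```text
time_s: 3.62
ee_pos: [0.3521, -0.2618, 0.1303]
tool_rot: [0.051, 0.74, 0.669, 0.047]
force: [0.8, -0.2, 0.2]
opening: 0.236
```

```bash
python3 - <<'E'
from rig import robot
from h import *
s=robot.sense(); l,T,rv=where(s); print(s['time_s'],l.round(4),rv.round(4),s['opening'],s['force'].round(2))
for n in("side","wrist"):
    im,d=robot.get_image(n); np.save(n+'1d.npy',d); cv2.imwrite(f"pics/{n}1.png",im[:,:,::-1])
im=cv2.imread('pics/side1.png')[60:240,120:300]; cv2.imwrite('pics/side1z.png',cv2.resize(im,None,fx=3.3,fy=3.3,interpolation=2))
p=robot.camera_params('side'); print(proj(p,[s['ee_pos'],s['ee_pos']+T.apply([0,0,.011]),s['ee_pos']+T.apply([0,0,.0])]))
E
```

```text
3.625 [-0.0598  0.0009  0.1201] [-0.0004 -0.0009 -0.0001] 0.2362772788603401 [ 0.81 -0.16  0.17]
[[172.42757667 169.24389465]
 [173.69707178 174.13642168]
 [172.42757667 169.24389465]]
```

View pics/side1z.png

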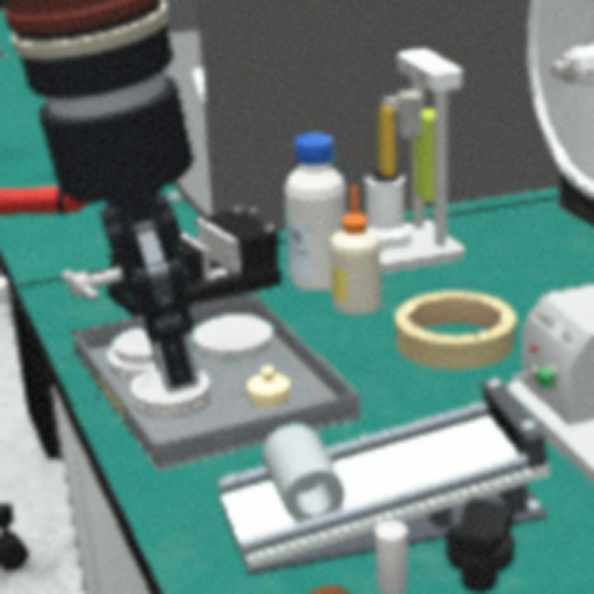

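View pics/wrist1.png

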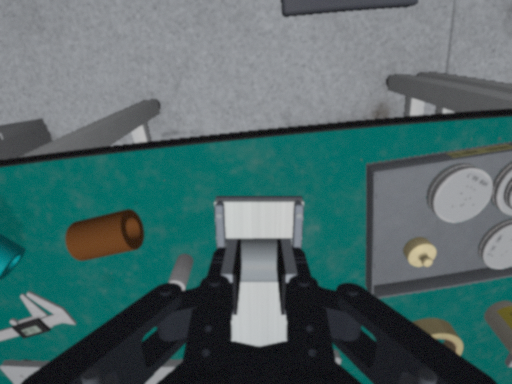

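The wrist view shows the sleeve centred between the fingers at about (260,262). In the side view the fingertips are near (175,177). I check the tip extent from depth.

```bash
python3 - <<'E'
from rig import robot
from h import *
s=robot.sense(); l,T,rv=where(s)
p=robot.camera_params('side'); d=np.load('side1d.npy'); v,u=np.mgrid[100:200,140:200]; v=v.ravel();u=u.ravel()
X=pts(p,np.c_[u,v],d[v,u]); L=T.inv().apply(X-s['ee_pos'])*1000
k=(abs(L[:,0])<50)&(abs(L[:,1])<40)&(L[:,2]>-60)&(L[:,2]<40); L=L[k]
for a in range(-60,30,5):
    m=(L[:,2]>=a)&(L[:,2]<a+5)
    if m.sum(): print(a,m.sum(),'x',L[m,0].min().round(),L[m,0].max().round(),'y',L[m,1].min().round(),L[m,1].max().round())
print('max z',np.sort(L[:,2])[-8:].round(1))
p=robot.camera_params('wrist'); d=np.load('wrist1d.npy'); v,u=np.mgrid[0:384,0:512]; v=v.ravel();u=u.ravel(); z=d.ravel()
X=rays(p,np.c_[u,v])*z[:,None]@p['hand_eye'][:3,:3].T+p['hand_eye'][:3,3]; X*=1000
k=(z>0)&(abs(X[:,0])<60)&(abs(X[:,1])<30)&(X[:,2]<30)&(X[:,2]>-40); L=X[k]
for a in range(-40,30,5):
    m=(L[:,2]>=a)&(L[:,2]<a+5)
    if m.sum(): print(a,m.sum(),'x',L[m,0].min().round(),L[m,0].max().round(),'y',L[m,1].min().round(),L[m,1].max().round())
E
```

```text
-60 17 x -26.0 10.0 y -17.0 16.0
-55 7 x -50.0 -20.0 y -14.0 9.0
-50 23 x -50.0 -17.0 y -12.0 11.0
-45 41 x -49.0 -24.0 y -13.0 13.0
-40 28 x -45.0 -15.0 y -13.0 12.0
-35 5 x -41.0 17.0 y -13.0 8.0
-30 6 x -27.0 -24.0 y -7.0 5.0
-25 26 x -27.0 -16.0 y -11.0 11.0
-20 28 x -27.0 -12.0 y -11.0 10.0
-15 30 x -27.0 10.0 y -11.0 11.0
-10 30 x -28.0 10.0 y -11.0 11.0
-5 32 x -27.0 7.0 y -11.0 10.0
0 25 x -25.0 15.0 y -11.0 11.0
5 17 x -21.0 -15.0 y -10.0 10.0
10 8 x -19.0 -16.0 y -7.0 7.0
max z [10.3 10.5 10.6 11.2 11.4 11.7 11.7 12.9]
-40 1287 x -43.0 43.0 y -15.0 10.0
-35 859 x -40.0 40.0 y -15.0 9.0
-30 604 x -29.0 28.0 y -13.0 11.0
-25 307 x -23.0 24.0 y -12.0 11.0
-20 396 x -24.0 24.0 y -12.0 10.0
-15 360 x -24.0 24.0 y -12.0 11.0
-10 320 x -24.0 24.0 y -12.0 11.0
-5 330 x -24.0 24.0 y -12.0 7.0
0 256 x -23.0 24.0 y -12.0 11.0
5 120 x -19.0 22.0 y -12.0 3.0
10 1 x 13.0 13.0 y -10.0 -10.0
```

Request:
send_rows(series=[[0.02,[-0.001,0.01,0.02],[0,0,0]],[0.02,[-0.001,0.013,0.04],[0,0,0]],[0.02,[-0.001,0.013,0.06],[0,0,0]],[0.02,[-0.001,0.013,0.075],[0,0,0]],[0.02,[-0.001,0.013,0.085],[0,0,0]],[0.02,[-0.001,0.013,0.092],[0,0,0]],[0.02,[-0.001,0.013,0.098],[0,0,0]],[0.02,[-0.001,0.013,0.098],[0,0,0]],[0.02,[-0.001,0.013,0.098],[0,0,0]],[0.02,[-0.001,0.013,0.098],[0,0,0]]])

```text
time_s: 4.97
ee_pos: [0.3787, -0.2663, 0.0354]
tool_rot: [0.052, 0.74, 0.669, 0.047]
force: [0.7, 0.9, 0.5]
opening: 0.238
```

```bash
cat > chk.py <<'E'
import sys
from rig import robot
from h import *
s=robot.sense(); l,T,rv=where(s); D,o=deck(); print(s['time_s'],l.round(4),rv.round(4),'F deck',(D.T@s['force']).round(2))
im,d=robot.get_image('side'); cv2.imwrite(f"pics/side{sys.argv[1]}.png",cv2.resize(im[150:250,160:300,::-1],None,fx=5,fy=5,interpolation=2))
E
python3 chk.py 2
```

```text
4.975 [-0.0463 -0.0008  0.0223] [0.0004 0.0001 0.0003] F deck [0.72 0.99 0.44]
```

View pics/side2.png

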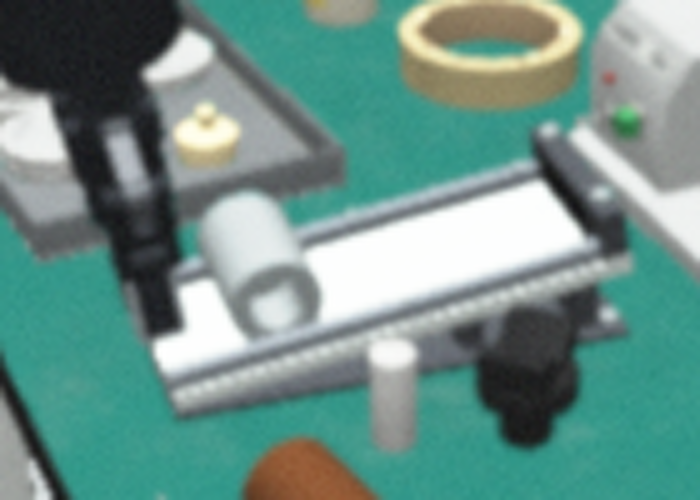

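The fingers stand behind the sleeve, with the tips about 11 mm off the deck. I start the push slowly.

Request:
send_rows(series=[[0.02,[0.001,0.004,0],[0,0,0]],[0.02,[0.001,0.008,0],[0,0,0]],[0.02,[0.001,0.011,0],[0,0,0]],[0.02,[0.001,0.0125,0],[0,0,0]],[0.02,[0.001,0.014,0],[0,0,0]],[0.02,[0.001,0.0155,0],[0,0,0]],[0.02,[0.001,0.017,0],[0,0,0]],[0.02,[0.001,0.019,0],[0,0,0]],[0.02,[0.001,0.0215,0],[0,0,0]],[0.02,[0.001,0.0245,0],[0,0,0]],[0.02,[0.001,0.0275,0],[0,0,0]],[0.02,[0.001,0.0305,0],[0,0,0]],[0.02,[0.001,0.0335,0],[0,0,0]],[0.02,[0.001,0.0365,0],[0,0,0]],[0.02,[0.001,0.0395,0],[0,0,0]],[0.02,[0.001,0.0425,0],[0,0,0]],[0.02,[0.001,0.0455,0],[0,0,0]],[0.02,[0.001,0.048,0],[0,0,0]],[0.02,[0.001,0.0495,0],[0,0,0]],[0.02,[0.001,0.05,0],[0,0,0]]])

```text
time_s: 7.52
ee_pos: [0.4279, -0.2701, 0.042]
tool_rot: [0.052, 0.74, 0.669, 0.047]
force: [-0.6, -0.3, 0.5]
opening: 0.235
```

```bash
python3 chk.py 3
```

```text
7.525 [0.0035 0.0004 0.022 ] [-0.0001 -0.0002  0.0003] F deck [-0.52 -0.41  0.54]
```

View pics/side3.png

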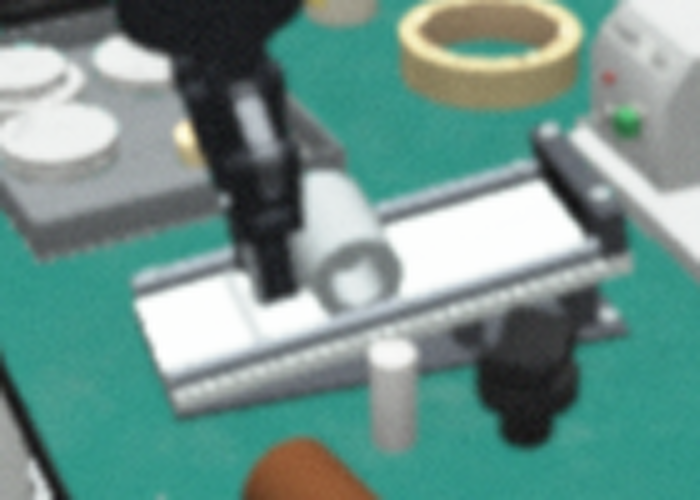

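The sleeve is off the rest bar and against the fingers. About 80 mm remain.

Request:
send_rows(series=[[0.02,[0,0.0015,0],[0,0,0]],[0.02,[0,0.004,0],[0,0,0]],[0.02,[0,0.0075,0],[0,0,0]],[0.02,[0,0.0115,0],[0,0,0]],[0.02,[0,0.0155,0],[0,0,0]],[0.02,[0,0.0195,0],[0,0,0]],[0.02,[0,0.0235,0],[0,0,0]],[0.02,[0,0.0275,0],[0,0,0]],[0.02,[0,0.0315,0],[0,0,0]],[0.02,[0,0.0355,0],[0,0,0]],[0.02,[0,0.0395,0],[0,0,0]],[0.02,[0,0.0435,0],[0,0,0]],[0.02,[0,0.0475,0],[0,0,0]],[0.02,[0,0.0515,0],[0,0,0]],[0.02,[0,0.0555,0],[0,0,0]],[0.02,[0,0.0595,0],[0,0,0]],[0.02,[0,0.063,0],[0,0,0]],[0.02,[0,0.066,0],[0,0,0]],[0.02,[0,0.068,0],[0,0,0]],[0.02,[0,0.069,0],[0,0,0]]])

```text
time_s: 10.07
ee_pos: [0.496, -0.277, 0.0516]
tool_rot: [0.052, 0.74, 0.669, 0.047]
force: [-1.4, -0.1, 0.1]
opening: 0.233
```

```bash
python3 chk.py 4
```

```text
10.075 [0.0726 0.0004 0.022 ] [ 0.     -0.0002  0.0003] F deck [-1.34 -0.21  0.3 ]
```

View pics/side4.png

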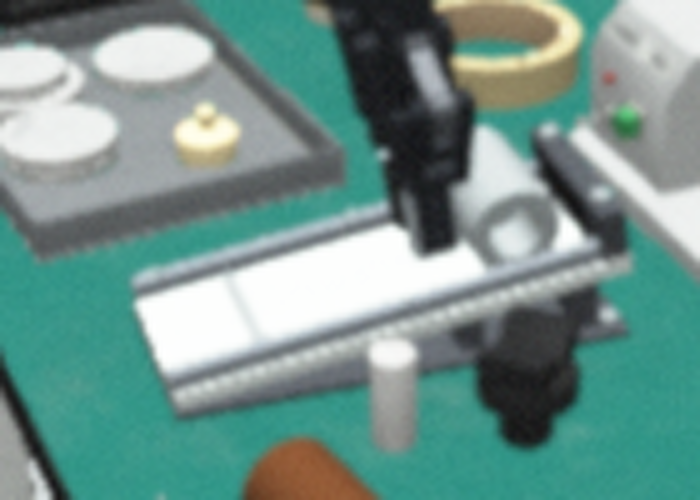

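Request:
send_rows(series=[[0.02,[0,0.001,0],[0,0,0]],[0.02,[0,0.002,0],[0,0,0]],[0.02,[0,0.003,0],[0,0,0]],[0.02,[0,0.004,0],[0,0,0]],[0.02,[0,0.005,0],[0,0,0]],[0.02,[0,0.006,0],[0,0,0]],[0.02,[0,0.0068,0],[0,0,0]],[0.02,[0,0.0074,0],[0,0,0]],[0.02,[0,0.008,0],[0,0,0]]])

```text
time_s: 11.25
ee_pos: [0.5038, -0.2778, 0.0527]
tool_rot: [0.052, 0.74, 0.669, 0.047]
force: [-1.0, 0.3, 0.1]
opening: 0.236
```

Request:
send_rows(series=[[0.02,[0,0.0005,0],[0,0,0]],[0.02,[0,0.001,0],[0,0,0]],[0.02,[0,0.0015,0],[0,0,0]]])

```text
time_s: 11.62
ee_pos: [0.5053, -0.278, 0.053]
tool_rot: [0.052, 0.74, 0.669, 0.047]
force: [-0.3, 0.5, 0.4]
opening: 0.233
```

Request:
send_rows(series=[[0.02,[0,0.0004,0],[0,0,0]],[0.02,[0,0.0008,0],[0,0,0]]])

```text
time_s: 11.88
ee_pos: [0.5061, -0.278, 0.0531]
tool_rot: [0.052, 0.74, 0.669, 0.047]
force: [0.0, 0.3, 0.3]
opening: 0.23
```

```bash
python3 chk.py 5
```

```text
11.875 [0.0828 0.0004 0.0221] [-0.     -0.0002  0.0003] F deck [0.02 0.35 0.3 ]
```

View pics/side5.png

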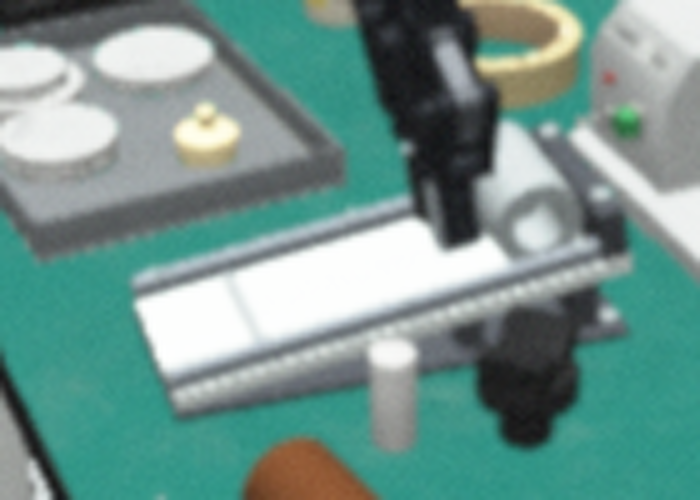

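The force shows no stop contact yet, so I creep on in small steps.

Request:
send_rows(series=[[0.02,[0,0.0004,0],[0,0,0]],[0.02,[0,0.0008,0],[0,0,0]],[0.02,[0,0.0008,0],[0,0,0]]])

```text
time_s: 12.3
ee_pos: [0.5069, -0.2781, 0.0532]
tool_rot: [0.052, 0.74, 0.669, 0.047]
force: [-1.0, 0.3, -0.3]
opening: 0.24
```

Request:
send_rows(series=[[0.02,[0,0.0004,0],[0,0,0]],[0.02,[0,0.0008,0],[0,0,0]],[0.02,[0,0.0008,0],[0,0,0]]])

```text
time_s: 12.68
ee_pos: [0.5072, -0.2781, 0.0531]
tool_rot: [0.051, 0.74, 0.669, 0.047]
force: [-3.7, 0.1, 0.1]
opening: 0.232
```

Request:
send_rows(series=[[0.02,[0,0.0003,0],[0,0,0]],[0.02,[0,0.0003,0],[0,0,0]],[0.02,[0,0.0003,0],[0,0,0]]])

```text
time_s: 13.05
ee_pos: [0.5073, -0.2781, 0.0531]
tool_rot: [0.051, 0.74, 0.669, 0.046]
force: [-5.0, -0.3, 2.0]
opening: 0.238
```

```bash
python3 chk.py 6; cat > chk2.py <<'E'
from rig import robot
from h import *
D,o=deck()
for n in('side','top'):
    p=robot.camera_params(n)
    im,d=robot.get_image(n)
    cv2.imwrite(f'pics/{n}7.png',im[:,:,::-1])
    v,u=np.mgrid[0:384,0:512]; v=v.ravel();u=u.ravel(); z=d.ravel()
    L=((pts(p,np.c_[u,v],z)-o)@D)*1000
    k=(z>0)&(abs(L[:,1])<28)&(L[:,0]>98)&(L[:,0]<131)&(L[:,2]>30)&(L[:,2]<45)
    L=L[k]; print(n,k.sum())
    if k.sum()>10:
        A=np.c_[2*L[:,0],2*L[:,2],np.ones(len(L))]; c=np.linalg.lstsq(A,(L[:,[0,2]]**2).sum(1),rcond=None)[0]
        print('circle',c[:2], 'fixed z=20,r=20: cx',np.median(L[:,0][L[:,2]>37]))
s=robot.sense();l,T,_=where(s);print(s['time_s'],l.round(4),(D.T@s['force']).round(2))
E
python3 chk2.py
```

```text
13.05 [0.084  0.0005 0.0219] [-0.0013 -0.0003  0.    ] F deck [-4.61 -0.8   2.63]
side 136
circle [114.23213164  22.27117293] fixed z=20,r=20: cx 116.06061764549212
top 0
13.2 [0.084  0.0005 0.022 ] [-5.24 -0.88  2.49]
```

View pics/side6.png

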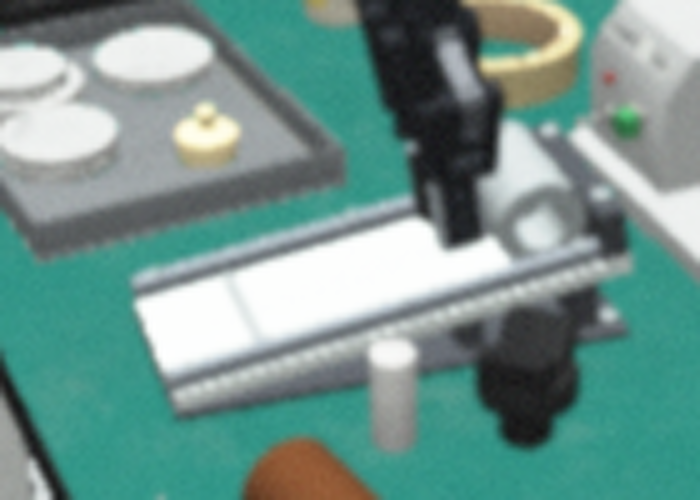

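View pics/top7.png

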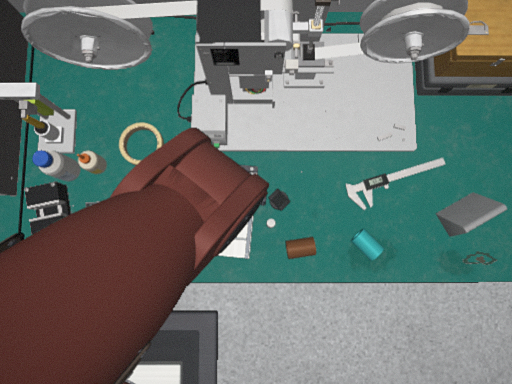

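The TCP is at 84.0 mm, exactly where the sleeve should meet the stop. The force is steady at about 5 N, and the sleeve centre from depth is 114–116 mm, against 115 expected. I hand in.

```bash
python3 -c "
from rig import robot
print(robot.finish_job())
s=robot.sense(); print(s['time_s'],s['force'],s['ee_pos'])"
```

```text
the job is handed in; nothing more can be done
None
the job is handed in; nothing more can be done
```

I pushed the sleeve all the way up the ramp to the padded stop with the two fingertips. I handed the job in at about 13.2 s with the fingers still pressing it there.

- **Push:** The fingers were about 20 mm apart and the tool was tilted square to the deck. I slowed to about 3 mm/s for the last few millimetres.
- **Position:** The tool ended 84.0 mm up the slope, exactly where a sleeve touching the stop puts it. The side camera's depth put the sleeve's centre at about 114–116 mm, against 115 mm expected.
- **Force:** The last two readings were steady at about 5 N along the slope, rising only once the sleeve met the stop.
- **Other objects:** In the last side and top pictures the rod, V anvil, brass weight and both look-alikes stood where they started. I judged that by eye and did not measure it.
- **Checks that failed or disagreed:** The arm hid the sleeve from the top camera at the end, so its final position rests on the side view, the force and the tool pose. An unconstrained circle fit to the side depth put the sleeve's axis about 2 mm too high, within calibration error. After the hand-in, no further readings were possible.

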